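Swap specimen jars and back the camera off one index hole

TASK

Swap the two specimen jars, so that each ends upright in the middle of the round plinth where the other one stood. Then pull up the black lock plunger on the camera slide, move the slide along its rail to the next hole away from the plinths, and let the pin go fully home in that hole. Finish while still holding the plunger knob gripped with the pin home: do not let go, and leave the other things on the bench where they are.

Things in the scene. Friction and masses are not known exactly. Their poses are not given: they have to be found in the camera images.
- rail: fixed aluminium rail, 50 mm wide and 24 mm high, lying flat on the bench. Origin on the bench on the rail's centre line; its own +y runs along the rail towards the plinths, +z is up. The rail reaches from y = -258 mm to +68 mm. Five 12 mm holes in its top lie at x = 0, y = -20, -60, -100, -140, -180 mm. At the start the pin is in the hole at y = -60; the next hole away from the plinths is at y = -100 mm and shows just behind the slide
- plinth_shot (a point): centre of the top of the grey round plinth at the end of the rail, in line with the camera (80 mm across, 5 mm high, fixed to the rail's frame at x 0, y +130 mm). The bench about 105 mm from it in the rail's +x direction is free to put a jar down for a moment
- plinth_wait (a point): centre of the top of the second plinth, alike, beside and behind the first (at x -60, y +235 mm in the rail's frame; 121 mm between centres)
- jar_tall_mid (a point): middle (half-way up, on the axis) of the tall slim glass jar with a white cap: 38 mm across, 80 mm high, 0.1 kg, z along its axis. It starts on either plinth
- jar_squat_mid (a point): middle (half-way up, on the axis) of the squat wide glass jar with a white cap: 56 mm across, 64 mm high, 0.15 kg, z along its axis. It starts on the other plinth
- plunger_knob (a point): middle of the plunger's upright round black knob, 26 mm across; it spans 18 mm above and 18 mm below this point. With the pin home this point is 67 mm above the bench and the slide's flat top 25 mm below it. The knob stands at the slide's end away from the plinths; the camera on the slide (30 mm wide, top 72 mm above the bench) begins 60 mm from the knob's axis towards the plinths. The knob moves straight up and down in the slide and carries the slide along the rail
- plunger (a joint): lift of the plunger in m: 0 = pin fully home in a hole, 0.009 = pin just clear of the rail's top, 0.016 = upper stop. A spring pushes it down with 3 N at 0 and 4.6 N at the stop; let down between holes the pin rests on the rail at 0.009
- section (a joint): position of the camera slide along the rail in m: about 0 at the start (pin in its hole, up to 2 mm of play either way), growing away from the plinths (the rail's -y); the next hole is at 0.040. It slides with about 2 N of friction, and cannot slide while the pin is home
- petri_dish_mid (a point): bystander, leave it alone: closed clear petri dish, 94 mm across, 16 mm high, stands beyond the rail; point half-way up
- dropper_bottle_mid (a point): bystander, leave it alone: amber dropper bottle, 34 mm across, 75 mm high, beyond the rail; point half-way up
- beaker_mid (a point): bystander, leave it alone: glass beaker, 60 mm across, 75 mm high, beyond and beside the plinths; point half-way up
- slide_box_mid (a point): bystander, leave it alone: flat grey slide box with a white lid, about 87 x 102 mm, 34 mm high, near the right-hand end of the rail; point half-way up
- reagent_bottle_mid (a point): bystander, leave it alone: white reagent bottle, 64 mm across, 150 mm high, far right; point half-way up
- lens_brush_mid (a point): bystander, leave it alone: flat dusting brush with a wooden handle, lying alongside the rail on the robot's side; point half-way up
- tube_rack_mid (a point): bystander, leave it alone: white divided rack, 70 x 160 mm, 50 mm high, left of the plinths; point half-way up
Not all that is in view belongs to the job. What is shaped like the part that bears jar_tall_mid but purple is not meant.

How it is judged:
By the outcome, as a careful person would: the job done as asked, in the order asked, and still so for the second after the job is handed in, while the arm keeps its last pose, push and grip.
It also fails if it takes over 72 s, if anything falls off the work surface, if the arm or the gripper's body presses on something with over 40 N, if the wrist force passes 120 N, or if a joint passes its speed limit or range.

ROBOT

A 6-joint arm with a two-finger parallel gripper is mounted at the origin on the work surface. World frame = base frame: x ahead of the robot, y to its left, z up, the work surface at z = 0. Lengths are in m, angles in rad, forces in N, time in s.
With the tool pointing down it reaches from about 0.35 to 0.975 m from the base axis. Payload 4.9 kg.
Tool frame: the origin (TCP) lies at the very end of the fingers, on their centre line; the grasp point (between the pads) lies 19 mm behind it (manip.tcp_to_grasp is the distance from the TCP to the grasp point, in m); z points along the fingers, y is the direction in which the jaws open and shut (so a half turn about z gives the same grasp; the last joint's range is limited). The gripper opens to 85 mm and grips with 20 to 120 N. Pads are 22 mm wide; open, the fingers measure 114 mm over their backs; the gripper's body (76 mm by 85 mm) begins 54 mm behind the grasp point. The pads swing forward as they close: fully open they stand 13 mm farther back than shut.
Start: joints at [1.126, 0.053, 1.613, -0, 1.476, -0.119], TCP at [0.2, 0.592, 0.231] pointing down, gripper open.
Joint ranges: [-3.01, 3.01], [-1.01, 2.22], [0.06, 2.58], [-1.02, 4.17], [0.09, 2.62], [-3.14, 3.14]. Speed limits (rad/s): [2.57, 2.57, 3.14, 3.14, 3.14, 3.14].

INTERFACE

Orientations are given as a unit quaternion [w, x, y, z].
In Python, from plant import sensors, cams, job, finder, manip gives the robot as it stands.
- The arm moves only by the shell command python3 -m pendant 'ROWS'. ROWS is JSON, a list of rows, each an object of numbers: "wx", "wy", "wz": the turn, a rotation vector about the tool's x, y, z in degrees; "dx", "dy", "dz": the shift along the tool's x, y, z in m; "hand": the gripper's target within -1 to 1 (fully open at 1, half-way at 0, shut at -1). A call has 1 to 20 rows; each row is the pose to reach, as a shift and turn from the pose commanded when the call began, along the tool's axes at that moment; what a row does not reach only later rows make up. A row lasts 1/12 s, in which the tool goes at most 41.7 mm and 7.16 degrees, less where a joint would pass 70% of its speed; a pose out of reach is approached as far as the arm can. A call with a gripper value outside its range is refused whole. The fingers move at their own pace and stop on an object; the grip force is fixed at half the most. Time passes only in rows, so rows that repeat a pose let the fingers close. It gives the time, the measured TCP pose, the force and the opening at its end, in the units of the state.
- sensors.state(): the state, without advancing time (a new reading comes with each control period).
- cams.grab_frame(name): name is "side" or "top" or "wrist"; returns (picture, depth): 384x512x3 uint8, red, green, blue; 384x512 float32, m along the optical axis (not along the pixel's ray), 0 where there is no reading.
- cams.calibration(name): a dict with "fov_y" (degrees; the focal length in pixels is half the picture's height over the tangent of half this angle, whatever the lens; pixels are square), "cx", "cy" (the principal point, pixels), "pose" (4x4, takes a point from camera to world coordinates); the wrist camera has in their place "hand_eye" (4x4, takes a point from camera to tool coordinates, whose origin is the TCP and whose axes are the flange's). Camera axes: x right, y down, z forward; pixel columns grow to the right and rows downward; lengths in m; the calibration is good to about 2 mm. A picture is of the moment at which its call begins: read the wrist's pose just before it. calibration takes no time and is no camera call.
- job.job_done(): hands the job in, once; it reports no verdict.
Trained networks look in the newest picture that a camera, given by its name, has taken for a name from the list of things; names that differ only in an ending like _2 or _b are one class to them, and where a whole thing is asked for, a point or a joint stands for the part that bears it (a point fixed in the world has none). Each returns a list of dicts, best first, with "score" (0 to 1); they miss things now and then, are a little off and sometimes report something else, mostly with a low value. They report only what shows in the picture. A call takes as long as a camera call. They do not tell look-alikes from the thing itself.
- finder.look_for(camera, thing): "position" ([x, y, z] in m, in world coordinates, good to about 4 mm: the middle of the surface that is visible of it).
The state is a dict: "time": time; "joint_pos": joint angles; "joint_vel": joint speeds; "joint_efforts": joint torques, N m; "tool_pos": TCP position; "tool_rot": TCP orientation; "contact_force": force on the tool from outside, world axes, zero at the start; "ft_torque": the same for the moment, N m; "gripper_width": opening from 0.0 (shut) to 1.0 (fully open).
Only numpy, scipy, OpenCV 4.12 (cv2) and the standard library are available. Lean on these libraries where they do the work, as an engineer would, in place of code of your own. Each camera call takes 0.05 s, during which the arm holds its last target. There are 200 camera calls.

## Working session

There is one attempt and no reset: what is moved stays moved. The work goes in short steps, Python scripts to look and compute and a shell command to move; the robot and the scene stay as the last step left them, time stands still between calls to the robot, and variables do not carry over. Pictures are saved under pics/ and viewed, about 8 in all and at most 12, crops included, and the job is handed in when it is done.

```bash
ls; mkdir -p pics; python3 - <<'E'
from plant import sensors,cams,finder,manip
import cv2,numpy as np
np.set_printoptions(precision=4,suppress=True)
s=sensors.state();print(s['time'],s['tool_pos'],s['tool_rot'],s['gripper_width'],manip.tcp_to_grasp)
ims=[]
for c in ['top','side']:
    p,d=cams.grab_frame(c);ims.append(p)
    np.savez('pics/%s0.npz'%c,p=p,d=d)
    k=cams.calibration(c);print(c,k['fov_y'],k['cx'],k['cy'],np.array(k['pose']))
    for t in ['jar_tall_mid','jar_squat_mid','plunger_knob','rail']:
        print(c,t,[(round(r['score'],2),np.round(r['position'],3).tolist()) for r in finder.look_for(c,t)[:3]])
for c,i in zip(['top','side'],ims): cv2.imwrite('pics/%s0.png'%c,cv2.resize(i[:,:,::-1],(800,600)))
E
```

```text
pics
0.0 [0.1998 0.5916 0.23  ] [-0.0003  0.1622  0.9868 -0.001 ] 1.0003459057357411 0.0187
top 45.449138154091145 260.6684061267334 188.98296742061268 [[ 0.0123 -0.9946  0.103   0.4063]
 [-0.9999 -0.013  -0.0063  0.0437]
 [ 0.0076 -0.1029 -0.9947  1.371 ]
 [ 0.      0.      0.      1.    ]]
top jar_tall_mid [(0.74, [0.548, 0.224, 0.087]), (0.47, [0.433, 0.219, 0.076])]
top jar_squat_mid [(0.71, [0.558, 0.106, 0.071])]
top plunger_knob [(0.63, [0.483, -0.062, 0.088])]
top rail [(0.58, [0.492, -0.046, 0.028])]
side 47.08097397313626 257.68374792240917 179.95128221024183 [[ 0.8747 -0.3058  0.3761  0.1162]
 [-0.4847 -0.5436  0.6852 -0.7158]
 [-0.0051 -0.7816 -0.6237  0.8041]
 [ 0.      0.      0.      1.    ]]
side jar_tall_mid [(0.9, [0.429, 0.213, 0.054]), (0.83, [0.541, 0.219, 0.054]), (0.55, [0.657, -0.405, 0.089])]
side jar_squat_mid [(0.56, [0.546, 0.092, 0.062])]
side plunger_knob [(0.67, [0.476, -0.077, 0.081])]
side rail [(0.85, [0.47, -0.091, 0.028]), (0.52, [0.482, -0.074, 0.077])]
```

View pics/top0.png

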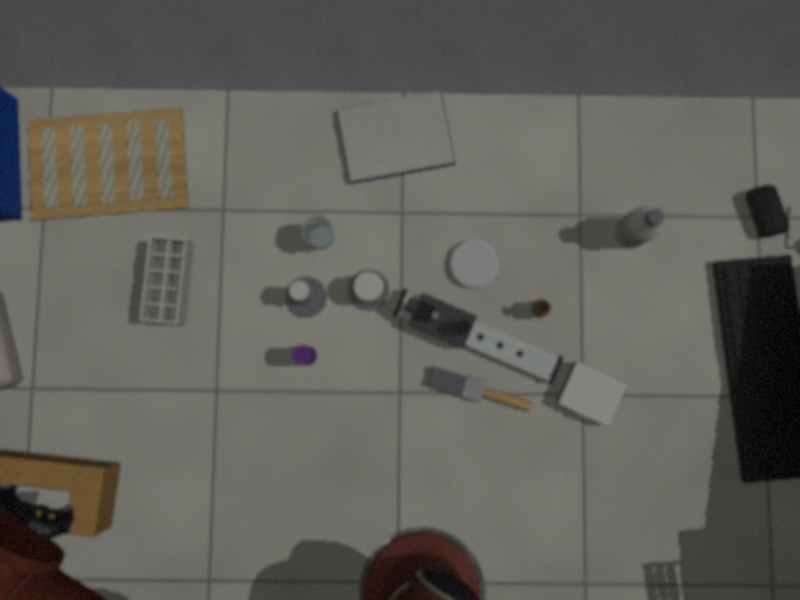

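View pics/side0.png

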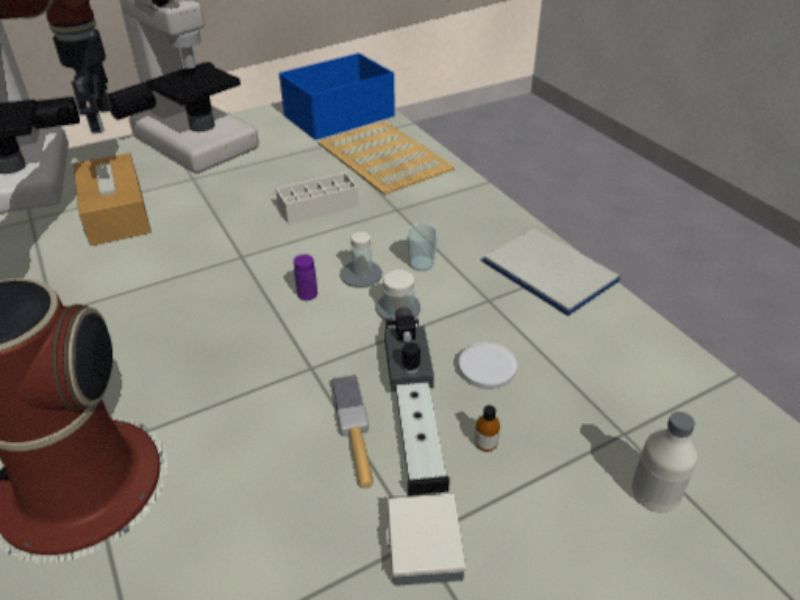

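The top view shows the tall jar on the left plinth (305,290) and the squat jar on the shot plinth (368,288). The purple decoy is at (304,355), the knob at (437,315) and the holes at (480,337), (500,345) and (519,353). The side view agrees: tall at (360,255), squat at (398,290), decoy at (305,278).

Next I move to a viewing pose.

```bash
R='{"dx":-0.435,"dy":-0.35,"dz":-0.08,"hand":1}'; python3 -m pendant '[{"dx":-0.435,"dy":-0.35,"dz":-0.08},{"dx":-0.435,"dy":-0.35,"dz":-0.08},{"dx":-0.435,"dy":-0.35,"dz":-0.08},{"dx":-0.435,"dy":-0.35,"dz":-0.08},{"dx":-0.435,"dy":-0.35,"dz":-0.08},{"dx":-0.435,"dy":-0.35,"dz":-0.08},{"dx":-0.435,"dy":-0.35,"dz":-0.08},{"dx":-0.435,"dy":-0.35,"dz":-0.08},{"dx":-0.435,"dy":-0.35,"dz":-0.08},{"dx":-0.435,"dy":-0.35,"dz":-0.08},{"dx":-0.435,"dy":-0.35,"dz":-0.08},{"dx":-0.435,"dy":-0.35,"dz":-0.08},{"dx":-0.435,"dy":-0.35,"dz":-0.08},{"dx":-0.435,"dy":-0.35,"dz":-0.08},{"dx":-0.435,"dy":-0.35,"dz":-0.08},{"dx":-0.435,"dy":-0.35,"dz":-0.08},{"dx":-0.435,"dy":-0.35,"dz":-0.08}]'
cat > h.py <<'E'
from plant import sensors,cams,finder,manip
import cv2,numpy as np
from scipy.spatial.transform import Rotation
np.set_printoptions(precision=4,suppress=True)
def T(s):
    w,x,y,z=s['tool_rot'];M=np.eye(4);M[:3,:3]=Rotation.from_quat([x,y,z,w]).as_matrix();M[:3,3]=s['tool_pos'];return M
def grab(c,tag=None):
    s=sensors.state();p,d=cams.grab_frame(c);k=cams.calibration(c)
    M=T(s)@np.array(k['hand_eye']) if c=='wrist' else np.array(k['pose'])
    f=192/np.tan(np.radians(k['fov_y'])/2)
    if tag: cv2.imwrite('pics/%s.png'%tag,cv2.resize(p[:,:,::-1],(800,600)))
    v,u=np.mgrid[:384,:512]
    P=np.stack([(u-k['cx'])/f*d,(v-k['cy'])/f*d,d],-1)@M[:3,:3].T+M[:3,3]
    P[d==0]=np.nan
    return p,d,P,M,f,k
def proj(X,M,f,k):
    c=M[:3,:3].T@(np.asarray(X)-M[:3,3]);return c[0]/c[2]*f+k['cx'],c[1]/c[2]*f+k['cy']
def circ(P,lo,hi,c,r):
    "min enclosing circle of points with z in lo..hi within r of c"
    m=(P[...,2]>lo)&(P[...,2]<hi)&(np.hypot(P[...,0]-c[0],P[...,1]-c[1])<r)
    q=P[m]
    (x,y),R=cv2.minEnclosingCircle((q[:,:2]*1000).astype(np.float32)); return len(q),x/1000,y/1000,R,np.median(q,0)
E
python3 - <<'E'
from h import *
s=sensors.state();print(s['time'],s['tool_pos'],s['contact_force'])
k=cams.calibration('wrist');print(k['fov_y'],k['cx'],k['cy'],np.array(k['hand_eye']))
p,d,P,M,f,k=grab('wrist','w1');np.savez('pics/w1.npz',p=p,d=d,P=P)
for t in ['jar_tall_mid','jar_squat_mid','plunger_knob']:
    print(t,[(round(r['score'],2),np.round(r['position'],4).tolist()) for r in finder.look_for('wrist',t)[:3]])
print(d.min(),np.nanmin(P[...,2]))
E
```

```text
0.5 [0.2    0.5921 0.2313] [ 0.5369  0.0269 -0.4751]
63.7837084880252 250.50591833577377 188.0842741509483 [[ 0.0014 -0.9532 -0.3022  0.0768]
 [ 1.      0.0013  0.0005 -0.0002]
 [-0.0001 -0.3022  0.9532 -0.1432]
 [ 0.      0.      0.      1.    ]]
jar_tall_mid [(0.71, [0.4218, 0.2388, 0.0211])]
jar_squat_mid []
plunger_knob []
0.0 -0.0032918158497023953invalid input
```

```bash
python3 -m pendant '[{"wx":0,"wy":0,"wz":0,"dx":-0.435,"dy":-0.35,"dz":-0.08,"hand":1},{"wx":0,"wy":0,"wz":0,"dx":-0.435,"dy":-0.35,"dz":-0.08,"hand":1}]'; python3 -m pendant --help | head -20
```

```text
time: 0.87
tool_pos: [0.2438, 0.5223, 0.2422]
tool_rot: [-0.0, 0.16, 0.987, -0.001]
contact_force: [1.0, -0.8, 1.5]
gripper_width: 0.996invalid input: not JSON, or not a number
```

```bash
python3 -m pendant '[{"wx":0,"wy":0,"wz":0,"dx":-0.37,"dy":-0.30,"dz":-0.07,"hand":1},{"wx":0,"wy":0,"wz":0,"dx":-0.37,"dy":-0.30,"dz":-0.07,"hand":1},{"wx":0,"wy":0,"wz":0,"dx":-0.37,"dy":-0.30,"dz":-0.07,"hand":1},{"wx":0,"wy":0,"wz":0,"dx":-0.37,"dy":-0.30,"dz":-0.07,"hand":1},{"wx":0,"wy":0,"wz":0,"dx":-0.37,"dy":-0.30,"dz":-0.07,"hand":1},{"wx":0,"wy":0,"wz":0,"dx":-0.37,"dy":-0.30,"dz":-0.07,"hand":1},{"wx":0,"wy":0,"wz":0,"dx":-0.37,"dy":-0.30,"dz":-0.07,"hand":1},{"wx":0,"wy":0,"wz":0,"dx":-0.37,"dy":-0.30,"dz":-0.07,"hand":1},{"wx":0,"wy":0,"wz":0,"dx":-0.37,"dy":-0.30,"dz":-0.07,"hand":1},{"wx":0,"wy":0,"wz":0,"dx":-0.37,"dy":-0.30,"dz":-0.07,"hand":1},{"wx":0,"wy":0,"wz":0,"dx":-0.37,"dy":-0.30,"dz":-0.07,"hand":1},{"wx":0,"wy":0,"wz":0,"dx":-0.37,"dy":-0.30,"dz":-0.07,"hand":1},{"wx":0,"wy":0,"wz":0,"dx":-0.37,"dy":-0.30,"dz":-0.07,"hand":1},{"wx":0,"wy":0,"wz":0,"dx":-0.37,"dy":-0.30,"dz":-0.07,"hand":1}]'
python3 - <<'E'
from h import *
p,d,P,M,f,k=grab('wrist','w2');np.savez('pics/w2.npz',p=p,d=d,P=P,M=M,f=f,cx=k['cx'],cy=k['cy'])
for t in ['jar_tall_mid','jar_squat_mid','plunger_knob']:
    print(t,[(round(r['score'],2),np.round(r['position'],4).tolist()) for r in finder.look_for('wrist',t)[:3]])
E
```

```text
time: 2.03
tool_pos: [0.4993, 0.1189, 0.3133]
tool_rot: [-0.0, 0.163, 0.987, 0.0]
contact_force: [-0.4, -0.6, 0.2]
gripper_width: 1.001
jar_tall_mid [(0.59, [0.427, 0.2171, 0.0796]), (0.55, [0.5402, 0.2246, 0.0862]), (0.2, [0.4872, -0.0429, 0.0282])]
jar_squat_mid [(0.63, [0.5544, 0.1074, 0.0671]), (0.57, [0.4878, -0.0449, 0.0218])]
plunger_knob [(0.97, [0.4863, -0.0635, 0.084])]
```

View pics/w2.png

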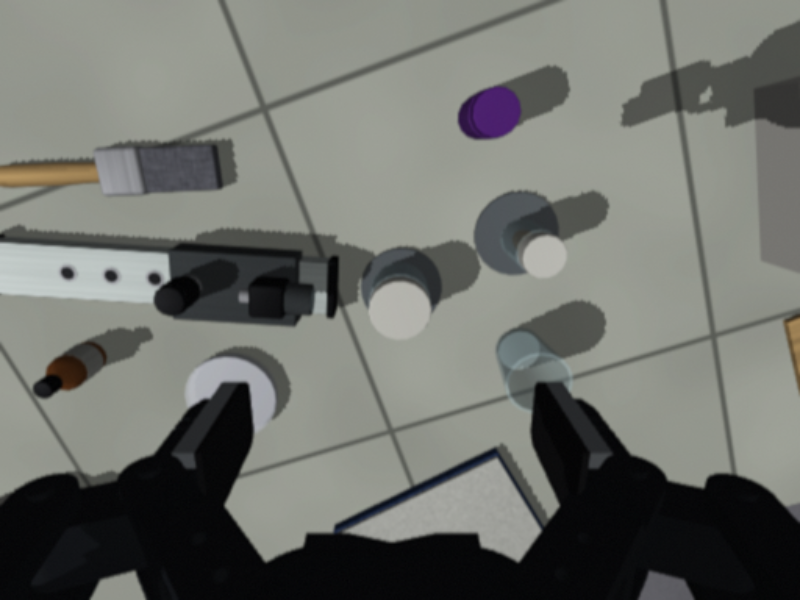

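```bash
python3 - <<'E'
from h import *
z=np.load('pics/w2.npz');P=z['P'];p=z['p'];M=z['M'];f=float(z['f']);cx=float(z['cx']);cy=float(z['cy'])
print('tall',circ(P,.078,.092,(.54,.222),.035));print('squat',circ(P,.062,.076,(.555,.104),.045));print('knob',circ(P,.08,.092,(.485,-.064),.03))
print('decoy',circ(P,.06,.1,(.425,.217),.035))
print('bench z',np.nanmedian(P[100:140,150:250,2]))
def ray(u,v,zz):
    r=M[:3,:3]@np.array([(u-cx)/f,(v-cy)/f,1]);t=(zz-M[2,3])/r[2];return M[:3,3]+t*r
g=cv2.cvtColor(p,cv2.COLOR_RGB2GRAY)
# holes
b=((g<90)).astype(np.uint8); b[:, 107:]=0
n,l,st,ce=cv2.connectedComponentsWithStats(b)
H=[]
for i in range(1,n):
    if 20<st[i,4]<300 and 165<ce[i][1]<190: H.append(ray(*ce[i],.024)[:2]);print('hole',ce[i],st[i],H[-1])
# rail top points
m=(P[...,2]>.018)&(P[...,2]<.03)&(g>120);m[:,110:]=False;m[:150]=False;m[200:]=False
q=P[m][:,:2];print('rail z',np.median(P[m][:,2]),(cv2.minAreaRect((q*1000).astype(np.float32))))
# plinths: annular z
for c in [(.54,.222),(.555,.104)]:
    print('plinth',circ(P,.0035,.0075,c,.05))
print('plinth hue samples',p[135,325],p[175,280],p[135,300])
E
```

```text
tall (681, 0.5476483154296875, 0.22983143615722657, 18.208044052124023, array([0.5468, 0.2289, 0.0856]))
squat (1220, 0.5593280639648438, 0.10546815490722657, 26.799251556396484, array([0.5578, 0.106 , 0.0696]))
knob (349, 0.4858079528808594, -0.06765363311767578, 13.73723316192627, array([ 0.4854, -0.0663,  0.0855]))
decoy (907, 0.4324141845703125, 0.22158735656738282, 18.637990951538086, array([0.4319, 0.2205, 0.0805]))
bench z 0.000733521403930737
hole [ 42.6429 174.2619] [ 39 171   8   7  42] [ 0.4397 -0.1789]
hole [ 70.6047 176.186 ] [ 67 173   8   7  43] [ 0.4553 -0.142 ]
hole [ 98.587 178.   ] [ 95 175   8   7  46] [ 0.4708 -0.1048]
rail z 0.02475023592576364 ((445.84771728515625, -165.09539794921875), (160.13070678710938, 50.69696044921875), 67.51445007324219)
plinth (1367, 0.5366036376953125, 0.2220670928955078, 47.571205139160156, array([0.5314, 0.2176, 0.0057]))
plinth (718, 0.559169189453125, 0.10786107635498046, 39.83237075805664, array([0.5404, 0.1243, 0.0057]))
plinth hue samples [80 86 90] [48 50 51] [159 162 152]
```

```bash
python3 - <<'E'
from h import *
from scipy.optimize import least_squares
z=np.load('pics/w2.npz');p=z['p'];M=z['M'];f=float(z['f']);cx=float(z['cx']);cy=float(z['cy'])
k=dict(cx=cx,cy=cy);g=cv2.GaussianBlur(cv2.cvtColor(p,cv2.COLOR_RGB2GRAY),(3,3),0).astype(np.float32)
vis=cv2.resize(p,None,fx=2,fy=2)
for nm,c0 in [('wait',(.544,.2274)),('shot',(.5591,.1074))]:
    pts=[]
    for a in np.radians(np.arange(0,360,3)):
        rr=np.arange(.030,.050,.0005)
        uv=np.array([proj([c0[0]+r*np.cos(a),c0[1]+r*np.sin(a),.005],M,f,k) for r in rr],np.float32)
        v=cv2.remap(g,uv[:,0][None],uv[:,1][None],cv2.INTER_LINEAR)[0]
        dv=np.diff(v);i=dv.argmax()
        if dv[i]>5 and v[-1]>125 and v[:8].max()<115: pts.append([c0[0]+rr[i]*np.cos(a),c0[1]+rr[i]*np.sin(a)])
    q=np.array(pts)
    r=least_squares(lambda x:np.hypot(q[:,0]-x[0],q[:,1]-x[1])-.040,c0,loss='soft_l1',f_scale=.001)
    print(nm,len(q),r.x,np.abs(r.fun).mean(),np.round(np.degrees(np.arctan2(q[:,1]-c0[1],q[:,0]-c0[0]))[[0,-1]]))
    for a in np.radians(np.arange(0,360,4)):
        u,v=proj([r.x[0]+.04*np.cos(a),r.x[1]+.04*np.sin(a),.005],M,f,k);cv2.circle(vis,(int(2*u+.5),int(2*v+.5)),1,(255,0,0),-1)
    for x in q:
        u,v=proj([*x,.005],M,f,k);cv2.circle(vis,(int(2*u+.5),int(2*v+.5)),1,(0,255,0),-1)
cv2.imwrite('pics/fit.png',cv2.resize(vis[220:440,420:760,::-1],None,fx=2,fy=2))
E
```

```text
wait 67 [0.5428 0.2286] 0.00043429091781183846 [114.  -6.]
shot 28 [0.558  0.1104] 0.000920353740117893 [  51. -162.]
```

View pics/fit.png

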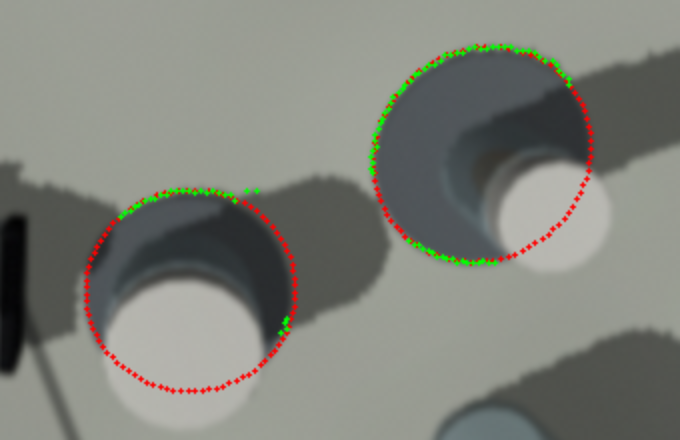

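Both plinth outlines fit: wait is at about (.543,.228). The shot centre comes from the wait fit plus the rail geometry, about (.558,.108). I'll grasp the squat jar first.

```bash
python3 -m pendant '[{"wx":0,"wy":0,"wz":0,"dx":-0.060,"dy":0.0065,"dz":0.18,"hand":1},{"wx":0,"wy":0,"wz":0,"dx":-0.060,"dy":0.0065,"dz":0.18,"hand":1},{"wx":0,"wy":0,"wz":0,"dx":-0.060,"dy":0.0065,"dz":0.18,"hand":1},{"wx":0,"wy":0,"wz":0,"dx":-0.060,"dy":0.0065,"dz":0.18,"hand":1},{"wx":0,"wy":0,"wz":0,"dx":-0.060,"dy":0.0065,"dz":0.18,"hand":1},{"wx":0,"wy":0,"wz":0,"dx":-0.060,"dy":0.0065,"dz":0.18,"hand":1},{"wx":0,"wy":0,"wz":0,"dx":-0.060,"dy":0.0065,"dz":0.21,"hand":1},{"wx":0,"wy":0,"wz":0,"dx":-0.060,"dy":0.0065,"dz":0.24,"hand":1},{"wx":0,"wy":0,"wz":0,"dx":-0.060,"dy":0.0065,"dz":0.265,"hand":1},{"wx":0,"wy":0,"wz":0,"dx":-0.060,"dy":0.0065,"dz":0.285,"hand":1},{"wx":0,"wy":0,"wz":0,"dx":-0.060,"dy":0.0065,"dz":0.292,"hand":1},{"wx":0,"wy":0,"wz":0,"dx":-0.060,"dy":0.0065,"dz":0.292,"hand":1}]'; python3 - <<'E'
from h import *
grab('side','s3')
E
```

```text
time: 3.23
tool_pos: [0.5567, 0.1076, 0.0207]
tool_rot: [-0.001, 0.162, 0.987, -0.0]
contact_force: [-0.5, -0.6, -0.8]
gripper_width: 1.003
```

View pics/s3.png

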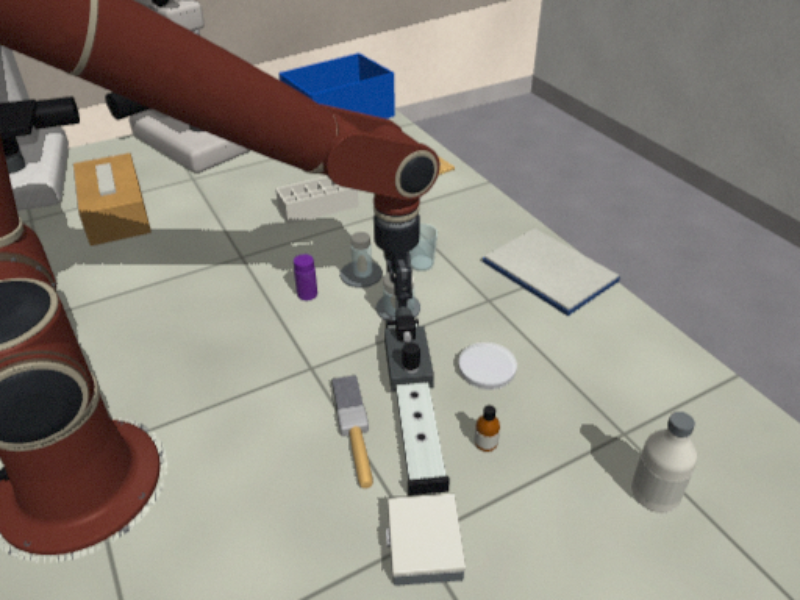

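The jaws straddle the squat jar at (398,290) and nothing was disturbed. Close and lift.

```bash
python3 -m pendant '[{"wx":0,"wy":0,"wz":0,"dx":0,"dy":0,"dz":0,"hand":-1},{"wx":0,"wy":0,"wz":0,"dx":0,"dy":0,"dz":0,"hand":-1},{"wx":0,"wy":0,"wz":0,"dx":0,"dy":0,"dz":0,"hand":-1},{"wx":0,"wy":0,"wz":0,"dx":0,"dy":0,"dz":0,"hand":-1},{"wx":0,"wy":0,"wz":0,"dx":0,"dy":0,"dz":0,"hand":-1},{"wx":0,"wy":0,"wz":0,"dx":0,"dy":0,"dz":0,"hand":-1},{"wx":0,"wy":0,"wz":0,"dx":0,"dy":0,"dz":0,"hand":-1},{"wx":0,"wy":0,"wz":0,"dx":0,"dy":0,"dz":-0.01,"hand":-1},{"wx":0,"wy":0,"wz":0,"dx":0,"dy":0,"dz":-0.025,"hand":-1},{"wx":0,"wy":0,"wz":0,"dx":0,"dy":0,"dz":-0.04,"hand":-1},{"wx":0,"wy":0,"wz":0,"dx":0,"dy":0,"dz":-0.04,"hand":-1}]'; python3 - <<'E'
from h import *
p,d,P,M,f,k=grab('wrist','w4');np.savez('pics/w4.npz',p=p,d=d,P=P)
s=sensors.state();print(s['gripper_width'],s['tool_pos'],s['contact_force'])
E
```

```text
time: 4.2
tool_pos: [0.5601, 0.107, 0.0649]
tool_rot: [0.003, 0.162, 0.987, 0.001]
contact_force: [1.2, 0.4, -0.9]
gripper_width: 0.636
0.6354568581481893 [0.5593 0.107  0.0633] [-0.0403  0.395  -1.7099]
```

View pics/w4.png

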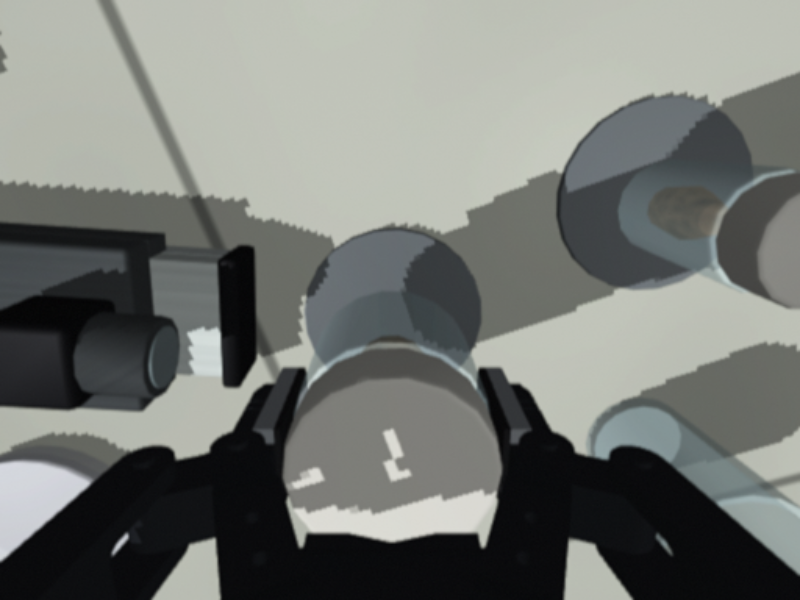

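The squat jar is held centred and lifted. Set it down on the free bench spot and retreat.

```bash
python3 -m pendant '[{"wx":0,"wy":0,"wz":0,"dx":-0.02,"dy":-0.001,"dz":0,"hand":-1},{"wx":0,"wy":0,"wz":0,"dx":-0.045,"dy":-0.003,"dz":0,"hand":-1},{"wx":0,"wy":0,"wz":0,"dx":-0.07,"dy":-0.004,"dz":0,"hand":-1},{"wx":0,"wy":0,"wz":0,"dx":-0.095,"dy":-0.006,"dz":0.01,"hand":-1},{"wx":0,"wy":0,"wz":0,"dx":-0.103,"dy":-0.006,"dz":0.025,"hand":-1},{"wx":0,"wy":0,"wz":0,"dx":-0.103,"dy":-0.006,"dz":0.037,"hand":-1},{"wx":0,"wy":0,"wz":0,"dx":-0.103,"dy":-0.006,"dz":0.043,"hand":-1},{"wx":0,"wy":0,"wz":0,"dx":-0.103,"dy":-0.006,"dz":0.0445,"hand":-1},{"wx":0,"wy":0,"wz":0,"dx":-0.103,"dy":-0.006,"dz":0.0445,"hand":-1},{"wx":0,"wy":0,"wz":0,"dx":-0.103,"dy":-0.006,"dz":0.0445,"hand":0.5},{"wx":0,"wy":0,"wz":0,"dx":-0.103,"dy":-0.006,"dz":0.0445,"hand":1},{"wx":0,"wy":0,"wz":0,"dx":-0.103,"dy":-0.006,"dz":0.0445,"hand":1},{"wx":0,"wy":0,"wz":0,"dx":-0.103,"dy":-0.006,"dz":0.0445,"hand":1},{"wx":0,"wy":0,"wz":0,"dx":-0.103,"dy":-0.006,"dz":0.0445,"hand":1},{"wx":0,"wy":0,"wz":0,"dx":-0.103,"dy":-0.006,"dz":0.02,"hand":1},{"wx":0,"wy":0,"wz":0,"dx":-0.103,"dy":-0.006,"dz":-0.02,"hand":1},{"wx":0,"wy":0,"wz":0,"dx":-0.103,"dy":-0.006,"dz":-0.06,"hand":1},{"wx":0,"wy":0,"wz":0,"dx":-0.103,"dy":-0.006,"dz":-0.10,"hand":1},{"wx":0,"wy":0,"wz":0,"dx":-0.103,"dy":-0.006,"dz":-0.11,"hand":1},{"wx":0,"wy":0,"wz":0,"dx":-0.103,"dy":-0.006,"dz":-0.11,"hand":1}]'
```

```text
time: 5.92
tool_pos: [0.6565, 0.0683, 0.1773]
tool_rot: [0.005, 0.162, 0.987, 0.001]
contact_force: [0.5, 0.2, -0.7]
gripper_width: 1.002
```

```bash
python3 -m pendant '[{"wx":0,"wy":0,"wz":0,"dx":0.155,"dy":0.117,"dz":-0.07,"hand":1},{"wx":0,"wy":0,"wz":0,"dx":0.155,"dy":0.117,"dz":-0.07,"hand":1},{"wx":0,"wy":0,"wz":0,"dx":0.155,"dy":0.117,"dz":-0.07,"hand":1},{"wx":0,"wy":0,"wz":0,"dx":0.155,"dy":0.117,"dz":-0.07,"hand":1},{"wx":0,"wy":0,"wz":0,"dx":0.155,"dy":0.117,"dz":-0.07,"hand":1},{"wx":0,"wy":0,"wz":0,"dx":0.155,"dy":0.117,"dz":-0.07,"hand":1},{"wx":0,"wy":0,"wz":0,"dx":0.155,"dy":0.117,"dz":-0.07,"hand":1},{"wx":0,"wy":0,"wz":0,"dx":0.155,"dy":0.117,"dz":-0.07,"hand":1}]'
cat >> h.py <<'E'
def plinth(p,M,f,k,c0):
    from scipy.optimize import least_squares
    g=cv2.GaussianBlur(cv2.cvtColor(p,cv2.COLOR_RGB2GRAY),(3,3),0).astype(np.float32);pts=[]
    for a in np.radians(np.arange(0,360,3)):
        rr=np.arange(.030,.050,.0005)
        uv=np.array([proj([c0[0]+r*np.cos(a),c0[1]+r*np.sin(a),.005],M,f,k) for r in rr],np.float32)
        v=cv2.remap(g,uv[:,0][None],uv[:,1][None],cv2.INTER_LINEAR)[0]
        dv=np.diff(v);i=dv.argmax()
        if dv[i]>5 and v[-1]>125 and v[:8].max()<115: pts.append([c0[0]+rr[i]*np.cos(a),c0[1]+rr[i]*np.sin(a)])
    q=np.array(pts)
    r=least_squares(lambda x:np.hypot(q[:,0]-x[0],q[:,1]-x[1])-.040,c0,loss='soft_l1',f_scale=.001)
    return len(q),r.x,np.abs(r.fun).mean()
E
python3 - <<'E'
from h import *
p,d,P,M,f,k=grab('wrist','w5')
s=sensors.state();print(s['tool_pos'])
print('shot',plinth(p,M,f,k,(.558,.108)));print('wait',plinth(p,M,f,k,(.543,.228)))
print('tall',circ(P,.078,.092,(.547,.229),.035));print('squat',circ(P,.057,.071,(.655,.068),.045))
E
```

```text
time: 6.58
tool_pos: [0.5434, 0.2284, 0.239]
tool_rot: [-0.001, 0.162, 0.987, -0.001]
contact_force: [1.2, 0.6, -0.0]
gripper_width: 1.002
[0.5437 0.2278 0.2389]
shot (97, array([0.5584, 0.1101]), np.float64(0.0010638673180485521))
wait (73, array([0.5435, 0.2291]), np.float64(0.00040951033169058627))
tall (988, 0.5481102905273437, 0.22983915710449218, 17.949970245361328, array([0.547 , 0.2302, 0.0856]))
squat (622, 0.6566408081054688, 0.07198375701904297, 26.383277893066406, array([0.6611, 0.0816, 0.0646]))
```

View pics/w5.png

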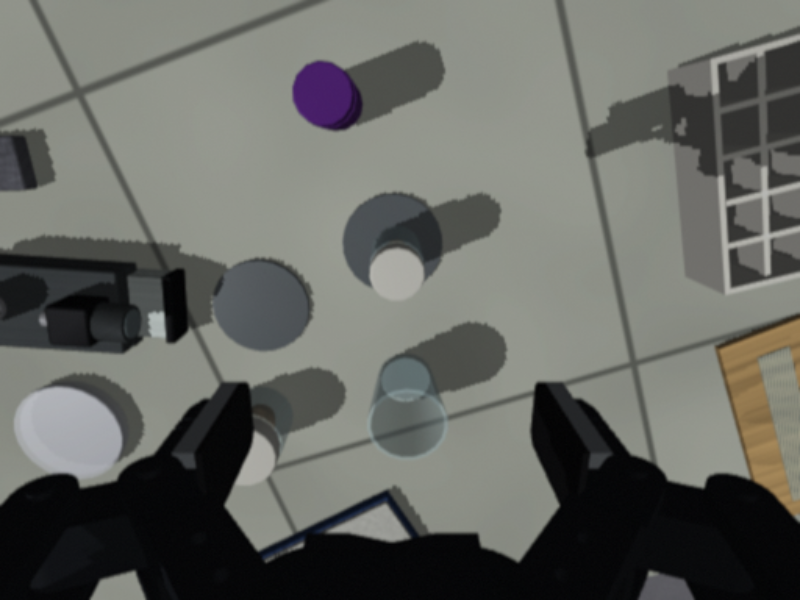

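The shot plinth is clear at (262,305), the tall jar is at (397,270), and the squat jar stands at (258,455). Descend and grasp the tall jar.

```bash
python3 -m pendant '[{"wx":0,"wy":0,"wz":0,"dx":-0.003,"dy":0.0035,"dz":0.04,"hand":1},{"wx":0,"wy":0,"wz":0,"dx":-0.003,"dy":0.0035,"dz":0.08,"hand":1},{"wx":0,"wy":0,"wz":0,"dx":-0.003,"dy":0.0035,"dz":0.12,"hand":1},{"wx":0,"wy":0,"wz":0,"dx":-0.003,"dy":0.0035,"dz":0.155,"hand":1},{"wx":0,"wy":0,"wz":0,"dx":-0.003,"dy":0.0035,"dz":0.185,"hand":1},{"wx":0,"wy":0,"wz":0,"dx":-0.003,"dy":0.0035,"dz":0.203,"hand":1},{"wx":0,"wy":0,"wz":0,"dx":-0.003,"dy":0.0035,"dz":0.209,"hand":1},{"wx":0,"wy":0,"wz":0,"dx":-0.003,"dy":0.0035,"dz":0.209,"hand":0},{"wx":0,"wy":0,"wz":0,"dx":-0.003,"dy":0.0035,"dz":0.209,"hand":-1},{"wx":0,"wy":0,"wz":0,"dx":-0.003,"dy":0.0035,"dz":0.209,"hand":-1},{"wx":0,"wy":0,"wz":0,"dx":-0.003,"dy":0.0035,"dz":0.209,"hand":-1},{"wx":0,"wy":0,"wz":0,"dx":-0.003,"dy":0.0035,"dz":0.209,"hand":-1},{"wx":0,"wy":0,"wz":0,"dx":-0.003,"dy":0.0035,"dz":0.209,"hand":-1},{"wx":0,"wy":0,"wz":0,"dx":-0.003,"dy":0.0035,"dz":0.209,"hand":-1},{"wx":0,"wy":0,"wz":0,"dx":-0.003,"dy":0.0035,"dz":0.209,"hand":-1},{"wx":0,"wy":0,"wz":0,"dx":-0.003,"dy":0.0035,"dz":0.209,"hand":-1},{"wx":0,"wy":0,"wz":0,"dx":-0.003,"dy":0.0035,"dz":0.199,"hand":-1},{"wx":0,"wy":0,"wz":0,"dx":-0.003,"dy":0.0035,"dz":0.179,"hand":-1},{"wx":0,"wy":0,"wz":0,"dx":-0.003,"dy":0.0035,"dz":0.159,"hand":-1},{"wx":0,"wy":0,"wz":0,"dx":-0.003,"dy":0.0035,"dz":0.159,"hand":-1}]'
python3 - <<'E'
from h import *
p,d,P,M,f,k=grab('wrist')
s=sensors.state();print(s['gripper_width'],s['tool_pos'],s['contact_force'])
x=s['tool_pos'];print(circ(P,x[2]+.03,x[2]+.07,x,.024))
print('shot',plinth(p,M,f,k,(.558,.109)));print('wait',plinth(p,M,f,k,(.543,.229)))
E
```

```text
time: 8.3
tool_pos: [0.5506, 0.232, 0.087]
tool_rot: [0.003, 0.162, 0.987, 0.002]
contact_force: [0.4, 0.9, 0.6]
gripper_width: 0.422
0.4256253292430772 [0.5498 0.2317 0.085 ] [ 0.5877 -0.1408 -1.2764]
(10227, 0.5496857299804687, 0.23170899963378908, 23.96869659423828, array([0.5426, 0.2341, 0.1375]))
shot (59, array([0.5578, 0.1119]), np.float64(0.0016538053507805723))
wait (83, array([0.5433, 0.2292]), np.float64(0.0006930374273868003))
```

```bash
cat >> h.py <<'E'
def cap(p,P,z,c,r=.04,dz=.008):
    m=(np.abs(P[...,2]-z)<dz)&(np.hypot(P[...,0]-c[0],P[...,1]-c[1])<r)&(p.min(-1)>95)
    n,l,st,ce=cv2.connectedComponentsWithStats(m.astype(np.uint8));i=1+st[1:,4].argmax()
    q=P[l==i];(x,y),R=cv2.minEnclosingCircle((q[:,:2]*1000).astype(np.float32));return len(q),x/1000,y/1000,R,np.median(q,0)
E
python3 - <<'E'
from h import *
p,d,P,M,f,k=grab('wrist','w6');x=[];
for i in range(3): x.append(sensors.state()['tool_pos'])
print(x)
print(cap(p,P,.138,(.5495,.2315)))
E
```

```text
[array([0.5484, 0.2313, 0.0829]), array([0.5484, 0.2313, 0.0829]), array([0.5484, 0.2313, 0.0829])]
(5762, 0.5485969848632812, 0.23187246704101563, 17.716468811035156, array([0.5471, 0.2327, 0.136 ]))
```

View pics/w6.png

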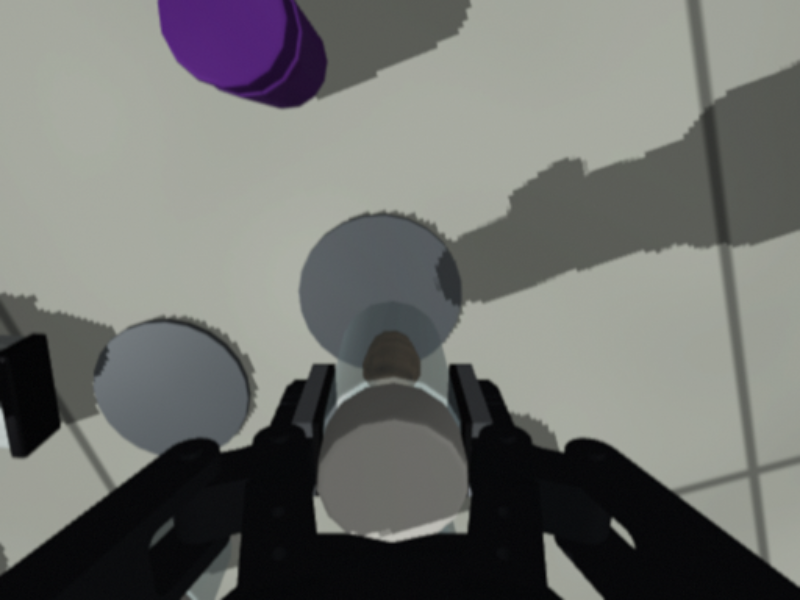

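```bash
python3 -m pendant '[{"wx":0,"wy":0,"wz":0,"dx":-0.009,"dy":-0.020,"dz":0,"hand":-1},{"wx":0,"wy":0,"wz":0,"dx":-0.019,"dy":-0.043,"dz":0,"hand":-1},{"wx":0,"wy":0,"wz":0,"dx":-0.029,"dy":-0.067,"dz":0,"hand":-1},{"wx":0,"wy":0,"wz":0,"dx":-0.039,"dy":-0.090,"dz":0,"hand":-1},{"wx":0,"wy":0,"wz":0,"dx":-0.0485,"dy":-0.1125,"dz":0,"hand":-1},{"wx":0,"wy":0,"wz":0,"dx":-0.0485,"dy":-0.1125,"dz":0.015,"hand":-1},{"wx":0,"wy":0,"wz":0,"dx":-0.0485,"dy":-0.1125,"dz":0.030,"hand":-1},{"wx":0,"wy":0,"wz":0,"dx":-0.0485,"dy":-0.1125,"dz":0.042,"hand":-1},{"wx":0,"wy":0,"wz":0,"dx":-0.0485,"dy":-0.1125,"dz":0.047,"hand":-1},{"wx":0,"wy":0,"wz":0,"dx":-0.0485,"dy":-0.1125,"dz":0.0495,"hand":-1},{"wx":0,"wy":0,"wz":0,"dx":-0.0485,"dy":-0.1125,"dz":0.0495,"hand":-1}]'
python3 - <<'E'
from h import *
p,d,P,M,f,k=grab('wrist','w7');s=sensors.state();print(s['tool_pos'],s['contact_force'],s['gripper_width'])
print(cap(p,P,.085,(.5583,.1092)),plinth(p,M,f,k,(.558,.109)),plinth(p,M,f,k,(.543,.229)))
E
```

```text
time: 9.32
tool_pos: [0.5569, 0.1083, 0.0342]
tool_rot: [-0.002, 0.162, 0.987, -0.002]
contact_force: [-8.6, -2.1, 16.3]
gripper_width: 0.429
[0.5572 0.1085 0.0342] [-7.5273 -2.7989 16.0063] 0.4324865577445526
(5921, 0.5559549560546875, 0.10876030731201172, 17.837690353393555, array([0.5542, 0.1094, 0.0857])) (45, array([0.5581, 0.1103]), np.float64(0.00216889903239482)) (56, array([0.5439, 0.2283]), np.float64(0.0016382940370228837))
```

The tall jar is seated, with about 16 N of contact and within about 2 mm of the plinth centre. Release and rise.

```bash
python3 -m pendant '[{"wx":0,"wy":0,"wz":0,"dx":0,"dy":0,"dz":-0.0015,"hand":-1},{"wx":0,"wy":0,"wz":0,"dx":0,"dy":0,"dz":-0.0015,"hand":0.3},{"wx":0,"wy":0,"wz":0,"dx":0,"dy":0,"dz":-0.0015,"hand":1},{"wx":0,"wy":0,"wz":0,"dx":0,"dy":0,"dz":-0.0015,"hand":1},{"wx":0,"wy":0,"wz":0,"dx":0,"dy":0,"dz":-0.0015,"hand":1},{"wx":0,"wy":0,"wz":0,"dx":0,"dy":0,"dz":-0.0015,"hand":1},{"wx":0,"wy":0,"wz":0,"dx":0,"dy":0,"dz":-0.02,"hand":1},{"wx":0,"wy":0,"wz":0,"dx":0,"dy":0,"dz":-0.06,"hand":1},{"wx":0,"wy":0,"wz":0,"dx":0,"dy":0,"dz":-0.10,"hand":1},{"wx":0,"wy":0,"wz":0,"dx":0,"dy":0,"dz":-0.14,"hand":1},{"wx":0,"wy":0,"wz":0,"dx":0,"dy":0,"dz":-0.18,"hand":1},{"wx":0,"wy":0,"wz":0,"dx":-0.1,"dy":0,"dz":-0.20,"hand":1},{"wx":0,"wy":0,"wz":0,"dx":-0.1,"dy":0,"dz":-0.20,"hand":1},{"wx":0,"wy":0,"wz":0,"dx":-0.1,"dy":0,"dz":-0.20,"hand":1},{"wx":0,"wy":0,"wz":0,"dx":-0.1,"dy":0,"dz":-0.20,"hand":1}]'
python3 - <<'E'
from h import *
p,d,P,M,f,k=grab('wrist','w8');s=sensors.state();print(s['tool_pos'],s['contact_force'],s['gripper_width'])
print('tall',cap(p,P,.085,(.557,.109)),'squat',cap(p,P,.064,(.656,.070)))
print(plinth(p,M,f,k,(.558,.109)),plinth(p,M,f,k,(.543,.229)))
E
```

```text
time: 10.62
tool_pos: [0.656, 0.0753, 0.2339]
tool_rot: [0.002, 0.163, 0.987, 0.0]
contact_force: [0.0, 0.6, -0.7]
gripper_width: 0.998
[0.654  0.0761 0.2327] [-0.1068 -0.3594 -0.1604] 1.0002781032995627
tall (1362, 0.556792236328125, 0.10942918395996094, 17.789339065551758, array([0.5565, 0.1096, 0.0856])) squat (2024, 0.6538250122070313, 0.06765808868408203, 26.9013729095459, array([0.6527, 0.0681, 0.0647]))
(62, array([0.5582, 0.1092]), np.float64(0.0007282440663193444)) (55, array([0.5432, 0.228 ]), np.float64(0.00043867915085214645))
```

```bash
python3 -m pendant '[{"wx":0,"wy":0,"wz":0,"dx":-0.001,"dy":-0.008,"dz":0.04,"hand":1},{"wx":0,"wy":0,"wz":0,"dx":-0.001,"dy":-0.008,"dz":0.08,"hand":1},{"wx":0,"wy":0,"wz":0,"dx":-0.001,"dy":-0.008,"dz":0.12,"hand":1},{"wx":0,"wy":0,"wz":0,"dx":-0.001,"dy":-0.008,"dz":0.16,"hand":1},{"wx":0,"wy":0,"wz":0,"dx":-0.001,"dy":-0.008,"dz":0.19,"hand":1},{"wx":0,"wy":0,"wz":0,"dx":-0.001,"dy":-0.008,"dz":0.208,"hand":1},{"wx":0,"wy":0,"wz":0,"dx":-0.001,"dy":-0.008,"dz":0.215,"hand":1},{"wx":0,"wy":0,"wz":0,"dx":-0.001,"dy":-0.008,"dz":0.215,"hand":0.2},{"wx":0,"wy":0,"wz":0,"dx":-0.001,"dy":-0.008,"dz":0.215,"hand":-1},{"wx":0,"wy":0,"wz":0,"dx":-0.001,"dy":-0.008,"dz":0.215,"hand":-1},{"wx":0,"wy":0,"wz":0,"dx":-0.001,"dy":-0.008,"dz":0.215,"hand":-1},{"wx":0,"wy":0,"wz":0,"dx":-0.001,"dy":-0.008,"dz":0.215,"hand":-1},{"wx":0,"wy":0,"wz":0,"dx":-0.001,"dy":-0.008,"dz":0.215,"hand":-1},{"wx":0,"wy":0,"wz":0,"dx":-0.001,"dy":-0.008,"dz":0.215,"hand":-1},{"wx":0,"wy":0,"wz":0,"dx":-0.001,"dy":-0.008,"dz":0.205,"hand":-1},{"wx":0,"wy":0,"wz":0,"dx":-0.001,"dy":-0.008,"dz":0.18,"hand":-1},{"wx":0,"wy":0,"wz":0,"dx":-0.001,"dy":-0.008,"dz":0.15,"hand":-1},{"wx":0,"wy":0,"wz":0,"dx":-0.001,"dy":-0.008,"dz":0.12,"hand":-1},{"wx":0,"wy":0,"wz":0,"dx":-0.001,"dy":-0.008,"dz":0.105,"hand":-1},{"wx":0,"wy":0,"wz":0,"dx":-0.001,"dy":-0.008,"dz":0.105,"hand":-1}]'
python3 - <<'E'
from h import *
p,d,P,M,f,k=grab('wrist','w9');s=sensors.state();print(s['tool_pos'],s['contact_force'],s['gripper_width'])
print('squat',cap(p,P,.064+.11,(.654,.068)),plinth(p,M,f,k,(.558,.109)),plinth(p,M,f,k,(.543,.228)))
E
```

```text
time: 12.33
tool_pos: [0.654, 0.069, 0.1331]
tool_rot: [0.004, 0.162, 0.987, 0.001]
contact_force: [1.1, 0.7, -1.0]
gripper_width: 0.635
[0.6524 0.069  0.1299] [-0.1532  0.04   -2.714 ] 0.6377145973690811
squat (10975, 0.6563802490234375, 0.06866261291503906, 27.319589614868164, array([0.6519, 0.0702, 0.1775])) (54, array([0.5583, 0.1086]), np.float64(0.00035597395223952854)) (38, array([0.5434, 0.2269]), np.float64(0.0007987355923458238))
```

```bash
python3 -m pendant '[{"wx":0,"wy":0,"wz":0,"dx":0.02,"dy":0.015,"dz":0,"hand":-1},{"wx":0,"wy":0,"wz":0,"dx":0.045,"dy":0.033,"dz":0,"hand":-1},{"wx":0,"wy":0,"wz":0,"dx":0.07,"dy":0.052,"dz":0,"hand":-1},{"wx":0,"wy":0,"wz":0,"dx":0.095,"dy":0.07,"dz":0,"hand":-1},{"wx":0,"wy":0,"wz":0,"dx":0.12,"dy":0.09,"dz":0,"hand":-1},{"wx":0,"wy":0,"wz":0,"dx":0.145,"dy":0.108,"dz":0,"hand":-1},{"wx":0,"wy":0,"wz":0,"dx":0.156,"dy":0.116,"dz":0.01,"hand":-1},{"wx":0,"wy":0,"wz":0,"dx":0.156,"dy":0.116,"dz":0.035,"hand":-1},{"wx":0,"wy":0,"wz":0,"dx":0.156,"dy":0.116,"dz":0.06,"hand":-1},{"wx":0,"wy":0,"wz":0,"dx":0.156,"dy":0.116,"dz":0.08,"hand":-1},{"wx":0,"wy":0,"wz":0,"dx":0.156,"dy":0.116,"dz":0.09,"hand":-1},{"wx":0,"wy":0,"wz":0,"dx":0.156,"dy":0.116,"dz":0.09,"hand":-1}]'
python3 - <<'E'
from h import *
p,d,P,M,f,k=grab('wrist','w10');s=sensors.state();print(s['tool_pos'],s['contact_force'],s['gripper_width'])
print('squat',cap(p,P,.069+.015,(.5433,.2283)),plinth(p,M,f,k,(.558,.109)),plinth(p,M,f,k,(.543,.228)))
E
```

```text
time: 13.38
tool_pos: [0.5366, 0.2274, 0.0321]
tool_rot: [-0.004, 0.162, 0.987, -0.002]
contact_force: [-1.0, 0.5, -2.1]
gripper_width: 0.633
[0.5384 0.2279 0.0346] [-0.0053 -0.8871 -0.7505] 0.6328102741693585
squat (9279, 0.5385797119140625, 0.22695025634765625, 26.356021881103516, array([0.5342, 0.228 , 0.0767])) (39, array([0.5585, 0.1128]), np.float64(0.0017444641824213604)) (39, array([0.5436, 0.2294]), np.float64(0.0009282614788867047))
```

```bash
python3 -m pendant '[{"wx":0,"wy":0,"wz":0,"dx":0,"dy":0,"dz":0,"hand":-1},{"wx":0,"wy":0,"wz":0,"dx":0,"dy":0,"dz":0,"hand":-1},{"wx":0,"wy":0,"wz":0,"dx":0,"dy":0,"dz":0,"hand":-1}]'
python3 - <<'E'
from h import *
for i in range(3):
    p,d,P,M,f,k=grab('wrist','w11');s=sensors.state();print(s['tool_pos'])
    print('squat',cap(p,P,.077,(.5433,.2283)),plinth(p,M,f,k,(.543,.228)))
E
```

```text
time: 13.68
tool_pos: [0.5418, 0.229, 0.0394]
tool_rot: [0.001, 0.162, 0.987, 0.001]
contact_force: [-0.0, -0.1, -1.7]
gripper_width: 0.637
[0.5417 0.229  0.0393]
squat (10973, 0.54333056640625, 0.228462646484375, 26.816020965576172, array([0.5397, 0.2301, 0.0838])) (45, array([0.5433, 0.2296]), np.float64(0.0009881965838193065))
[0.5414 0.229  0.039 ]
squat (11042, 0.54349072265625, 0.2280406494140625, 26.831802368164062, array([0.5397, 0.2301, 0.0837])) (46, array([0.5432, 0.2297]), np.float64(0.0010215836959105013))
[0.5412 0.229  0.0388]
squat (11099, 0.5431152954101562, 0.22842579650878905, 26.68402099609375, array([0.5395, 0.2301, 0.0835])) (46, array([0.5432, 0.2297]), np.float64(0.0010040472253805743))
```

Settled and centred over the plinth. Lower, settle, release, rise.

```bash
python3 -m pendant '[{"wx":0,"wy":0,"wz":0,"dx":0,"dy":0,"dz":0.006,"hand":-1},{"wx":0,"wy":0,"wz":0,"dx":0,"dy":0,"dz":0.011,"hand":-1},{"wx":0,"wy":0,"wz":0,"dx":0,"dy":0,"dz":0.014,"hand":-1},{"wx":0,"wy":0,"wz":0,"dx":0,"dy":0,"dz":0.0145,"hand":-1},{"wx":0,"wy":0,"wz":0,"dx":0,"dy":0,"dz":0.0145,"hand":-1},{"wx":0,"wy":0,"wz":0,"dx":0,"dy":0,"dz":0.0145,"hand":-1},{"wx":0,"wy":0,"wz":0,"dx":0,"dy":0,"dz":0.0145,"hand":-1},{"wx":0,"wy":0,"wz":0,"dx":0,"dy":0,"dz":0.0145,"hand":0},{"wx":0,"wy":0,"wz":0,"dx":0,"dy":0,"dz":0.0145,"hand":0.5},{"wx":0,"wy":0,"wz":0,"dx":0,"dy":0,"dz":0.0145,"hand":1},{"wx":0,"wy":0,"wz":0,"dx":0,"dy":0,"dz":0.0145,"hand":1},{"wx":0,"wy":0,"wz":0,"dx":0,"dy":0,"dz":0.0145,"hand":1},{"wx":0,"wy":0,"wz":0,"dx":0,"dy":0,"dz":0.0,"hand":1},{"wx":0,"wy":0,"wz":0,"dx":0,"dy":0,"dz":-0.03,"hand":1},{"wx":0,"wy":0,"wz":0,"dx":0,"dy":0,"dz":-0.07,"hand":1},{"wx":0,"wy":0,"wz":0,"dx":0,"dy":0,"dz":-0.11,"hand":1},{"wx":0,"wy":0,"wz":0,"dx":0,"dy":0,"dz":-0.15,"hand":1},{"wx":0,"wy":0,"wz":0,"dx":0,"dy":0,"dz":-0.16,"hand":1},{"wx":0,"wy":0,"wz":0,"dx":0,"dy":0,"dz":-0.16,"hand":1},{"wx":0,"wy":0,"wz":0,"dx":0,"dy":0,"dz":-0.16,"hand":1}]'
```

```text
time: 15.5
tool_pos: [0.5406, 0.2288, 0.1976]
tool_rot: [0.0, 0.162, 0.987, 0.0]
contact_force: [-1.2, -0.5, -1.1]
gripper_width: 1.0
```

```bash
python3 -m pendant '[{"wx":0,"wy":0,"wz":3.8,"dx":-0.043,"dy":-0.298,"dz":-0.03,"hand":1},{"wx":0,"wy":0,"wz":3.8,"dx":-0.043,"dy":-0.298,"dz":-0.03,"hand":1},{"wx":0,"wy":0,"wz":3.8,"dx":-0.043,"dy":-0.298,"dz":-0.03,"hand":1},{"wx":0,"wy":0,"wz":3.8,"dx":-0.043,"dy":-0.298,"dz":-0.03,"hand":1},{"wx":0,"wy":0,"wz":3.8,"dx":-0.043,"dy":-0.298,"dz":-0.03,"hand":1},{"wx":0,"wy":0,"wz":3.8,"dx":-0.043,"dy":-0.298,"dz":-0.03,"hand":1},{"wx":0,"wy":0,"wz":3.8,"dx":-0.043,"dy":-0.298,"dz":-0.03,"hand":1},{"wx":0,"wy":0,"wz":3.8,"dx":-0.043,"dy":-0.298,"dz":-0.03,"hand":1},{"wx":0,"wy":0,"wz":3.8,"dx":-0.043,"dy":-0.298,"dz":-0.03,"hand":0},{"wx":0,"wy":0,"wz":3.8,"dx":-0.043,"dy":-0.298,"dz":-0.03,"hand":0},{"wx":0,"wy":0,"wz":3.8,"dx":-0.043,"dy":-0.298,"dz":-0.03,"hand":0},{"wx":0,"wy":0,"wz":3.8,"dx":-0.043,"dy":-0.298,"dz":-0.03,"hand":0},{"wx":0,"wy":0,"wz":3.8,"dx":-0.043,"dy":-0.298,"dz":-0.03,"hand":0}]'
python3 - <<'E'
from h import *
p,d,P,M,f,k=grab('wrist','w12');s=sensors.state();print(s['tool_pos'],T(s)[:3,1],s['gripper_width'])
print('knob',circ(P,.081,.09,(.4855,-.066),.022))
print('squat',cap(p,P,.069,(.5433,.2283)),'tall',cap(p,P,.085,(.557,.109)),plinth(p,M,f,k,(.558,.109)))
def ray(u,v,zz):
    r=M[:3,:3]@np.array([(u-k['cx'])/f,(v-k['cy'])/f,1]);t=(zz-M[2,3])/r[2];return M[:3,3]+t*r
g=cv2.cvtColor(p,cv2.COLOR_RGB2GRAY);b=(g<90).astype(np.uint8)
n,l,st,ce=cv2.connectedComponentsWithStats(b)
for i in range(1,n):
    if 20<st[i,4]<300: print('blob',ce[i],st[i,2:],ray(*ce[i],.024)[:2])
E
```

```text
time: 16.58
tool_pos: [0.4858, -0.0659, 0.2269]
tool_rot: [-0.001, 0.194, 0.981, 0.0]
contact_force: [0.4, 0.2, 0.4]
gripper_width: 0.503
[ 0.4859 -0.066   0.2272] [0.3801 0.9249 0.0001] 0.5000643884793462
knob (567, 0.4857329406738281, -0.0678536834716797, 13.775575637817383, array([ 0.4848, -0.0677,  0.0855]))Traceback (most recent call last):
  File "<stdin>", line 4, in <module>
  File "h.py", line 37, in cap
    n,l,st,ce=cv2.connectedComponentsWithStats(m.astype(np.uint8));i=1+st[1:,4].argmax()
                                                                       ~~~~~~~~~~~~~~~^^
ValueError: attempt to get argmax of an empty sequence
```

View pics/w12.png

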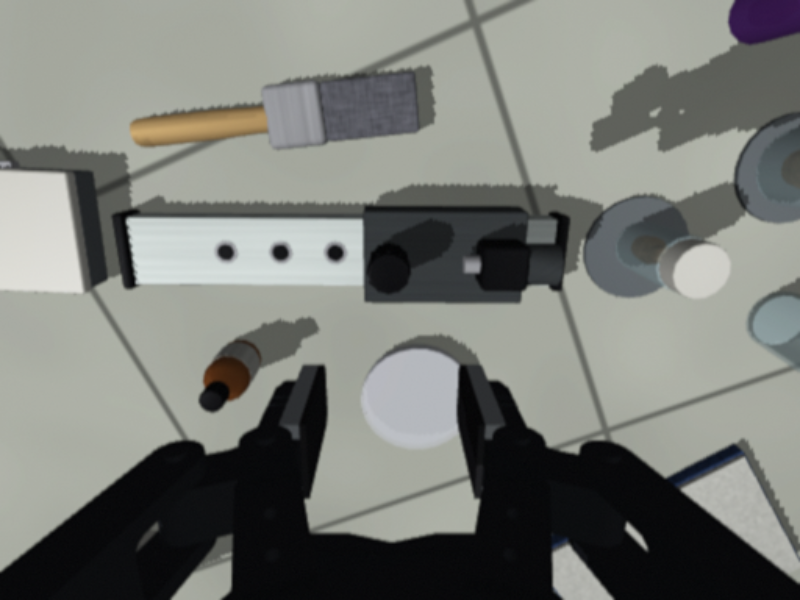

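Jaws are aligned with the rail. The knob is at (388,268) and the target hole at (335,253). The tall jar stands on the shot plinth. Descend and grip the knob.

```bash
python3 -m pendant '[{"wx":0,"wy":0,"wz":0,"dx":0,"dy":-0.002,"dz":0.04,"hand":0},{"wx":0,"wy":0,"wz":0,"dx":0,"dy":-0.002,"dz":0.08,"hand":0},{"wx":0,"wy":0,"wz":0,"dx":0,"dy":-0.002,"dz":0.115,"hand":0},{"wx":0,"wy":0,"wz":0,"dx":0,"dy":-0.002,"dz":0.14,"hand":0},{"wx":0,"wy":0,"wz":0,"dx":0,"dy":-0.002,"dz":0.16,"hand":0},{"wx":0,"wy":0,"wz":0,"dx":0,"dy":-0.002,"dz":0.17,"hand":0},{"wx":0,"wy":0,"wz":0,"dx":0,"dy":-0.002,"dz":0.175,"hand":0},{"wx":0,"wy":0,"wz":0,"dx":0,"dy":-0.002,"dz":0.175,"hand":0},{"wx":0,"wy":0,"wz":0,"dx":0,"dy":-0.002,"dz":0.175,"hand":0},{"wx":0,"wy":0,"wz":0,"dx":0,"dy":-0.002,"dz":0.175,"hand":0},{"wx":0,"wy":0,"wz":0,"dx":0,"dy":-0.002,"dz":0.175,"hand":-0.5},{"wx":0,"wy":0,"wz":0,"dx":0,"dy":-0.002,"dz":0.175,"hand":-1},{"wx":0,"wy":0,"wz":0,"dx":0,"dy":-0.002,"dz":0.175,"hand":-1},{"wx":0,"wy":0,"wz":0,"dx":0,"dy":-0.002,"dz":0.175,"hand":-1},{"wx":0,"wy":0,"wz":0,"dx":0,"dy":-0.002,"dz":0.175,"hand":-1},{"wx":0,"wy":0,"wz":0,"dx":0,"dy":-0.002,"dz":0.175,"hand":-1}]'
```

```text
time: 17.97
tool_pos: [0.4863, -0.0694, 0.0544]
tool_rot: [0.001, 0.195, 0.981, -0.0]
contact_force: [-1.6, 2.0, 6.7]
gripper_width: 0.285
```

```bash
python3 -m pendant '[{"wx":0,"wy":0,"wz":0,"dx":0,"dy":0,"dz":-0.003,"hand":-1},{"wx":0,"wy":0,"wz":0,"dx":0,"dy":0,"dz":-0.006,"hand":-1},{"wx":0,"wy":0,"wz":0,"dx":0,"dy":0,"dz":-0.009,"hand":-1},{"wx":0,"wy":0,"wz":0,"dx":0,"dy":0,"dz":-0.012,"hand":-1},{"wx":0,"wy":0,"wz":0,"dx":0,"dy":0,"dz":-0.013,"hand":-1},{"wx":0,"wy":0,"wz":0,"dx":0,"dy":0,"dz":-0.013,"hand":-1},{"wx":0,"wy":0,"wz":0,"dx":0,"dy":0,"dz":-0.013,"hand":-1},{"wx":0,"wy":0,"wz":0,"dx":0,"dy":0,"dz":-0.013,"hand":-1}]'
python3 - <<'E'
from h import *
p,d,P,M,f,k=grab('wrist','w13')
s=sensors.state();print(s['tool_pos'],s['contact_force'],s['gripper_width'])
c=s['tool_pos'];m=(np.hypot(P[...,0]-c[0],P[...,1]-c[1])<.009)&(P[...,2]>.08)&(P[...,2]<.12);print('knob top',m.sum(),np.median(P[m],0))
E
```

```text
time: 18.63
tool_pos: [0.486, -0.0693, 0.0658]
tool_rot: [0.002, 0.195, 0.981, 0.0]
contact_force: [5.5, -0.2, -5.1]
gripper_width: 0.287
[ 0.486  -0.0693  0.0658] [ 6.154  -0.9607 -3.9784] 0.2843085179701297
knob top 1235 [ 0.4859 -0.0693  0.0969]
```

Plunger up about 11.5 mm with about 4 N of spring load. Slide to the next hole.

```bash
python3 -m pendant '[{"wx":0,"wy":0,"wz":0,"dx":0,"dy":0,"dz":-0.001,"hand":-1},{"wx":0,"wy":0,"wz":0,"dx":0,"dy":-0.004,"dz":-0.001,"hand":-1},{"wx":0,"wy":0,"wz":0,"dx":0,"dy":-0.010,"dz":-0.001,"hand":-1},{"wx":0,"wy":0,"wz":0,"dx":0,"dy":-0.016,"dz":-0.001,"hand":-1},{"wx":0,"wy":0,"wz":0,"dx":0,"dy":-0.022,"dz":-0.001,"hand":-1},{"wx":0,"wy":0,"wz":0,"dx":0,"dy":-0.028,"dz":-0.001,"hand":-1},{"wx":0,"wy":0,"wz":0,"dx":0,"dy":-0.034,"dz":-0.001,"hand":-1},{"wx":0,"wy":0,"wz":0,"dx":0,"dy":-0.038,"dz":-0.001,"hand":-1},{"wx":0,"wy":0,"wz":0,"dx":0,"dy":-0.039,"dz":-0.001,"hand":-1},{"wx":0,"wy":0,"wz":0,"dx":0,"dy":-0.039,"dz":-0.001,"hand":-1},{"wx":0,"wy":0,"wz":0,"dx":0,"dy":-0.039,"dz":-0.001,"hand":-1},{"wx":0,"wy":0,"wz":0,"dx":0,"dy":-0.039,"dz":-0.001,"hand":-1}]'
python3 - <<'E'
from h import *
p,d,P,M,f,k=grab('wrist','w14')
s=sensors.state();print(s['tool_pos'],s['contact_force'],s['gripper_width'])
c=s['tool_pos'];m=(np.hypot(P[...,0]-c[0],P[...,1]-c[1])<.009)&(P[...,2]>.08)&(P[...,2]<.12);print('knob top',m.sum(),np.median(P[m],0))
E
```

```text
time: 19.68
tool_pos: [0.4708, -0.1057, 0.0667]
tool_rot: [0.001, 0.195, 0.981, -0.0]
contact_force: [4.7, -1.6, -4.9]
gripper_width: 0.284
[ 0.4708 -0.1057  0.0667] [ 5.4823 -1.0114 -4.4449] 0.28845214652666357
knob top 1225 [ 0.4707 -0.1056  0.0978]
```

```bash
python3 -m pendant '[{"wx":0,"wy":0,"wz":0,"dx":0,"dy":0,"dz":0.003,"hand":-1},{"wx":0,"wy":0,"wz":0,"dx":0,"dy":0,"dz":0.006,"hand":-1},{"wx":0,"wy":0,"wz":0,"dx":0,"dy":0,"dz":0.009,"hand":-1},{"wx":0,"wy":0,"wz":0,"dx":0,"dy":0,"dz":0.012,"hand":-1},{"wx":0,"wy":0,"wz":0,"dx":0,"dy":0,"dz":0.0135,"hand":-1},{"wx":0,"wy":0,"wz":0,"dx":0,"dy":0,"dz":0.0145,"hand":-1},{"wx":0,"wy":0,"wz":0,"dx":0,"dy":0,"dz":0.0145,"hand":-1},{"wx":0,"wy":0,"wz":0,"dx":0,"dy":0,"dz":0.0145,"hand":-1},{"wx":0,"wy":0,"wz":0,"dx":0,"dy":0,"dz":0.0145,"hand":-1},{"wx":0,"wy":0,"wz":0,"dx":0,"dy":0,"dz":0.0145,"hand":-1}]'
python3 - <<'E'
from h import *
p,d,P,M,f,k=grab('wrist','w15')
s=sensors.state();print(s['tool_pos'],s['contact_force'],s['gripper_width'])
c=s['tool_pos'];m=(np.hypot(P[...,0]-c[0],P[...,1]-c[1])<.009)&(P[...,2]>.07)&(P[...,2]<.12);print('knob top',m.sum(),np.median(P[m],0))
E
```

```text
time: 20.57
tool_pos: [0.4711, -0.1058, 0.0544]
tool_rot: [0.001, 0.195, 0.981, -0.0]
contact_force: [-1.4, -0.1, 9.2]
gripper_width: 0.282
[ 0.4711 -0.1058  0.0544] [-1.7015 -0.5129  9.7409] 0.2884154551346909
knob top 1237 [ 0.4708 -0.1057  0.0856]
```

```bash
python3 - <<'E'
from h import *
p,d,P,M,f,k=grab('top')
print('T tall',cap(p,P,.085,(.557,.109)),'squat',cap(p,P,.069,(.5433,.2283)))
z=np.load('pics/top0.npz');print('start/now gray diff',np.abs(z['p'].astype(int)-p).mean())
grab('side','s16')
s=sensors.state();print(s['time'],s['tool_pos'],s['contact_force'],s['gripper_width'])
E
```

```text
T tall (120, 0.557337646484375, 0.11342064666748047, 17.940885543823242, array([0.5574, 0.1135, 0.085 ])) squat (275, 0.5430676879882812, 0.2309754638671875, 26.718982696533203, array([0.5418, 0.231 , 0.0696]))
start/now gray diff 15.634524875217014
20.7167 [ 0.4711 -0.1058  0.0544] [-1.5661 -1.3614 10.1756] 0.2877180639962541
```

View pics/s16.png

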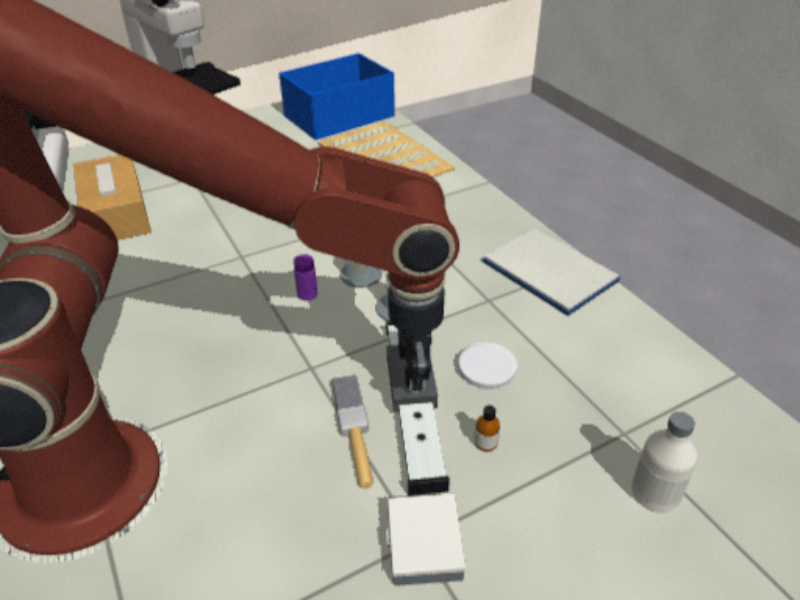

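The side view shows only two holes left behind the slide, at (418,415) and (421,437). The slide has therefore moved one hole, the knob is gripped, and the bystanders are where they were. Handing in.

```bash
python3 -c "
from plant import job
print(job.job_done())"
```

```text
the job is handed in; nothing more can be done
None
```

The jars are swapped, the camera slide is one hole further from the plinths with its pin home, and the gripper still holds the knob. I handed it in at about 21 s on the robot's clock.

- **Jars:** I put the squat jar on the free bench spot, moved the tall jar to the shot plinth, then moved the squat jar to the waiting plinth.
    - **Tall jar:** it sat about 1.5 mm from its plinth centre in the wrist camera, measured after release.
    - **Squat jar:** it was within about 1.5 mm, measured just before I lowered it. I did not re-measure it from the wrist after release; a check I tried then failed because the jar was outside the picture.
- **Slide and plunger:** I lifted the plunger about 12 mm, moved the slide about 39 mm and let the pin down. The top of the knob is back at 85.6 mm, against 85.5 mm at the start. The arm presses down with about 10 N. The last side picture shows two holes behind the slide instead of three.
- **Bystanders:** those visible in the last side picture looked unmoved. The arm hid the beaker and tube rack, so I did not check those two at the end.
- **Disagreement:** the top camera put the jars 3–4 mm (tall) and 2–3 mm (squat) further in world +y than the wrist camera did. Its calibration is good to about 2 mm, and I trusted the wrist camera.

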